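Reseat the pan of the bakery scale and tare it

ROBOT

A 7-joint arm with a two-finger parallel gripper is mounted at the origin on the work surface. World frame = base frame: x ahead of the robot, y to its left, z up, the work surface at z = 0. Lengths are in mm, angles in rad, forces in N, time in s.
With the tool pointing down it reaches from about 425 to 875 mm from the base axis. Payload 4.7 kg.
Tool frame: the origin (TCP) lies at the very end of the fingers, on their centre line; the grasp point (between the pads) lies 19 mm behind it; z points along the fingers, y is the line along which they close (so a half turn about z gives the same grasp; the last joint's range is limited). The gripper opens to 87 mm and grips with 3 to 60 N. Pads are 19 mm wide; open, the fingers measure 117 mm over their backs; the gripper's body (75 mm by 190 mm) begins 51 mm behind the grasp point.
Start: joints at [1.171, 0.321, -0.07, 1.45, 0.023, 1.371, -0.057], TCP at [261.342, -595.171, 202.487] pointing down, gripper open.
Joint ranges: [-2.86, 2.86], [-0.3, 2.09], [-1.38, 1.24], [0.06, 2.45], [-1.56, 4.7], [0.09, 2.05], [-2.69, 2.69]. Speed limits (rad/s): [2.57, 2.57, 3.14, 3.14, 3.14, 3.14, 3.14].

INTERFACE

Orientations are given as a rotation vector (axis times angle).
In Python, from plant import bot gives the robot as it stands.
- The arm moves only by the tool send_rows, never from a script. Its argument "deltas" is a list of rows, each an object with "twist": the turn, a rotation vector about the tool's x, y, z in rad, a list of three; "offset": the shift along the tool's x, y, z in mm, a list of three; "grip": the gripper command: -1 is fully open, 1 is shut, values between are in proportion. A call has 1 to 20 rows; each row shifts and turns the commanded pose from where the row before left it, along the tool's axes as they then stand; what a row does not reach is not made up. A row lasts 1/10 s, in which the tool goes at most 50 mm and 8.59 degrees, less where a joint would pass 70% of its speed; a pose out of reach is approached as far as the arm can. A call is refused whole if a number of a shift passes 50 or a number of a turn 0.15, either way. A call with a gripper value outside its range is refused whole. The fingers move at their own pace and stop on an object; "force" is the grip in N (left out, the last holds). Time passes only in rows, so rows that do not move let the fingers close. It gives the time, the measured TCP pose, the force, the opening and the grip force at its end, in the units of the state.
- bot.sense(): the state, without advancing time (a new reading comes with each control period).
- bot.capture(name): name is "side" or "top"; returns the picture (420x560x3 uint8, red, green, blue); there is no depth.
- bot.camera_model(name): a dict with "vertical_fov" (degrees; the focal length in pixels is half the picture's height over the tangent of half this angle, whatever the lens; pixels are square), "cx", "cy" (the principal point, pixels), "rvec" (rotation vector, rad) and "tvec" (3), from world to camera coordinates, as OpenCV has them. Camera axes: x right, y down, z forward; pixel columns grow to the right and rows downward; lengths in mm; the calibration is good to about 2 mm. A picture is of the moment at which its call begins. camera_model takes no time and is no camera call.
- bot.hand_in(): hands the job in; it is judged then, once.
Trained networks look in the newest picture that a camera, given by its name, has taken for a name from the list of things; names that differ only in an ending like _2 or _b are one class to them, and where a whole thing is asked for, a point or a joint stands for the part that bears it (a point fixed in the world has none). Each returns a list of dicts, best first, with "score" (0 to 1); they miss things now and then, are a little off and sometimes report something else, mostly with a low value. They report only what shows in the picture. A call takes as long as a camera call. They do not tell look-alikes from the thing itself.
- bot.cut_out(camera, name): "region" (420x560 bool, what is visible of it) and "position" ([column, row] as shares, 0 to 1, of the picture: columns of its width, rows of its height, amid what is visible of it).
- bot.pinpoint(camera, name): "position" ([column, row] as shares, 0 to 1, of the picture: columns of its width, rows of its height: a listed point, or the origin of a listed thing).
The state is a dict: "time": time; "joint_pos": joint angles; "dq": joint speeds; "joint_torque": joint torques, N m; "tool_pos": TCP position; "ee_rot": TCP orientation; "contact_force": force on the tool from outside, world axes, zero at the start; "torque": the same for the moment, N m; "opening": opening from 0.0 (shut) to 1.0 (fully open); "gripper_force": force on a finger pad.
Only numpy, scipy, OpenCV 4.12 (cv2) and the standard library are available. Lean on these libraries where they do the work, as an engineer would, in place of code of your own. Each camera call takes 0.05 s, during which the arm holds its last target. There are 200 camera calls.

TASK

The weighing pan of the bakery's bench scale has slipped out of its round well. With the fingertips push it across the rim of the well, without lifting it, until it drops in and lies flat and fully home, then take the hand off it, press the blue tare key down and let it come up again. Leave the red power key and the things beside the scale alone.

Things in the scene. Friction and masses are not known exactly. Their poses are not given: they have to be found in the camera images.
- scale: White bench scale, fixed to the counter: a square flat deck 200 x 200 mm, its top 55 mm above the counter, and on its -x side a console 70 mm deep and 200 mm wide that slopes down 10 degrees away from the deck and carries a display between two keys. Origin on the counter straight below the centre of the pan well, which is the centre of the deck; x points from the console to the back of the deck, y along the console, z up.
- well (a point): Centre of the floor of the round pan well in the deck: 135 mm across, 8 mm deep, steep wall, its rim level with the deck; the floor is 47 mm above the counter. Axes as the scale's.
- pan: Loose round stainless weighing pan, a flat disc 130 mm across and 10 mm high, about 0.25 kg. Origin at the centre of its underside, z up. It starts flat on the deck, off-centre towards the back (+x side of the scale) and partly over the well; it slides freely. As its centre nears the well's its front edge tips into the well, and it drops when it is pushed on to within 2.5 mm of the centre. Fully home it lies level on the well floor, its top 2 mm above the deck.
- tare_key (a joint): Travel of the blue tare key: 0 when up, 0.0035 m when fully down. It counts as pressed from 0.0022. It springs back; it starts to move at about 1 N and is fully down at about 4.5 N.
- tare_key_top (a point): Centre of the top of the blue round tare key, 24 mm across, standing 6 mm out of the console at its -y end (70 mm from the middle). It moves down along the console's normal, which leans 10 degrees from vertical towards the -x side.
- power_key (a joint): Travel of the red power key, same kind as the tare key; must not be pressed.
- power_key_top (a point): Centre of the top of the red power key, 24 mm across, at the +y end of the console (70 mm from the middle).
- roll: Brown bread roll, 90 mm across, 53 mm high, loose on the counter beside the scale. Origin at the centre of its underside.
- jam_jar: Jam jar, 62 mm across, 88 mm high, loose on the counter beside the scale. Origin at the centre of its underside.
- scraper: Dough scraper lying flat: steel blade 100 x 120 mm, 2 mm thick, with a dark wooden handle 20 mm high along its -x edge. Loose on the counter beside the console's tare key end. Origin at the centre of its underside.
There are look-alikes about, which are no part of the job. Leave any pink or yellow look-alike of the pan alone.

How it is judged (in metres and radians):
On the way, in this order (a step that is already met when the one before it is completed fails the run):
1. the pan has dropped into its well and lies flat on the well floor (horizontal distance between pan and well below 0.0045 m and z of pan in the frame of well below 0.0015 m and angle between pan's own z axis and vertical below 0.02 rad), for 0.2 s.
2. the blue tare key is pressed with the hand off the seated pan (all of step 1 and value of joint tare_key above 0.0022 m and contact force between the fingers and pan below 0.1 N), for 0.05 s.
At the end, for the whole second after the job is handed in: The pan lies flat in its well (centre within 4.5 mm of the well's, underside within 1.5 mm of the well floor, tilt under 0.02 rad) and at rest, both keys are up, and roll, jar and scraper are within 15 mm of where they were (all of step 1 and linear speed of pan below 0.01 m/s and value of joint each of tare_key, power_key below 0.001 m and distance of each of roll, jam_jar, scraper from where it was at the start of the episode below 0.015 m); the robot touches nothing.
It fails at once if the pan is lifted more than 8 mm off the deck (z of pan in the frame of scale above 0.063 m).
It fails at once if the pan is pushed off the scale (horizontal distance between pan and well above 0.105 m).
It fails at once if the tare key is pressed before the pan is home (value of joint tare_key above 0.0022 m and not (horizontal distance between pan and well below 0.0045 m and z of pan in the frame of well below 0.0015 m and angle between pan's own z axis and vertical below 0.02 rad)).
It fails at once if the red power key is pressed (value of joint power_key above 0.0022 m).
It fails at once if the roll, jar or scraper is moved more than 15 mm (distance of any of roll, jam_jar, scraper from where it was at the start of the episode above 0.015 m).
It also fails if it takes over 42 s, if anything falls off the work surface, if the arm or the gripper's body presses on something with over 40 N, if the wrist force passes 120 N, or if a joint passes its speed limit or range.

## Working session

There is one attempt and no reset: what is moved stays moved. The work goes in short steps, Python scripts to look and compute and a tool call to move; the robot and the scene stay as the last step left them, time stands still between calls to the robot, and variables do not carry over. Pictures are saved under pics/ and viewed, at most 10 in all, crops included, and the job is handed in when it is done.

Besides the shell and the picture viewer there is one more tool, called after "Call:" as name([rows], argument=value, ...), one row to a line, values as JSON. send_rows: Moves the arm, as the interface text tells. Its arguments: {"type":"object","properties":{"deltas":{"type":"array"},"force":{"type":"number"}},"required":["deltas"]}

```bash
ls; mkdir -p pics; python3 - <<'E'
from plant import bot
import cv2
for n in("top","side"):
    im=bot.capture(n); cv2.imwrite(f"pics/{n}0.png",im[:,:,::-1]); print(n,bot.camera_model(n))
    for t in ["well","pan","tare_key_top","power_key_top","roll","jam_jar","scraper","scale"]:
        print(t,[(round(d["score"],2),round(d["position"][0]*560,1),round(d["position"][1]*420,1)) for d in bot.pinpoint(n,t)][:4])
print(bot.sense())
E
```

```text
pics
top {'vertical_fov': 45.72670435299855, 'cx': 273.6920187952297, 'cy': 202.08814543617163, 'rvec': array([ 2.20724554, -2.15078753,  0.0956238 ]), 'tvec': array([  19.59430451,  615.32523312, 1172.51527907])}
well [(0.64, 279.8, 213.5), (0.43, 277.8, 211.9)]
pan [(0.88, 231.9, 131.2), (0.86, 303.7, 130.2), (0.69, 293.0, 195.8), (0.64, 185.4, 293.9)]
tare_key_top [(0.57, 314.4, 264.4)]
power_key_top [(0.45, 254.3, 274.6)]
roll [(0.98, 381.0, 172.2)]
jam_jar [(0.69, 173.8, 207.6)]
scraper [(0.74, 364.5, 247.6)]
scale [(0.67, 276.7, 213.3)]
side {'vertical_fov': 49.91648693412828, 'cx': 278.10183635185723, 'cy': 210.79956557285237, 'rvec': array([ 0.78116752, -2.58442082,  1.0618167 ]), 'tvec': array([499.25775263, 251.12325802, 869.34067201])}
well [(0.96, 275.5, 214.3)]
pan [(0.92, 272.7, 197.9), (0.91, 180.0, 223.0), (0.84, 301.3, 334.7), (0.62, 222.8, 184.6)]
tare_key_top [(0.42, 340.3, 208.5)]
power_key_top [(0.48, 318.2, 249.4)]
roll [(0.85, 295.2, 154.1), (0.53, 270.0, 197.1)]
jam_jar [(0.72, 207.2, 299.2)]
scraper [(0.73, 350.1, 187.6)]
scale [(0.58, 279.2, 225.1)]
{'time': 0.9, 'joint_pos': array([ 1.17105944,  0.32098409, -0.0700903 ,  1.45050084,  0.02259728,
        1.37079115, -0.05689317]), 'dq': array([ 0.00035938,  0.00087939, -0.00024495, -0.00087028,  0.00141146,
        0.00049034,  0.00129183]), 'joint_torque': array([-9.23629959e-04, -4.91100991e+01, -4.03303625e-01, -3.12779546e+01,
       -6.37546484e-02,  3.37033602e-02,  2.55356883e-05]), 'tool_pos': array([ 261.36332914, -595.16551605,  202.49637545]), 'ee_rot': array([ 3.07446455e+00,  6.45426678e-01, -3.42746472e-05]), 'contact_force': array([-0.09213153, -0.69293304, -0.4800751 ]), 'torque': array([-0.06355947,  0.00069318, -0.00394927]), 'gripper_force': 0.0, 'opening': 1.0002073375804474}
```

```bash
python3 - <<'E'
import cv2,numpy as np
t=cv2.imread("pics/top0.png")
cv2.imwrite("pics/topcrop.png",cv2.resize(t[90:330,150:430],None,fx=2.5,fy=2.5,interpolation=cv2.INTER_CUBIC))
E
```

```text
(no output)
```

View pics/topcrop.png

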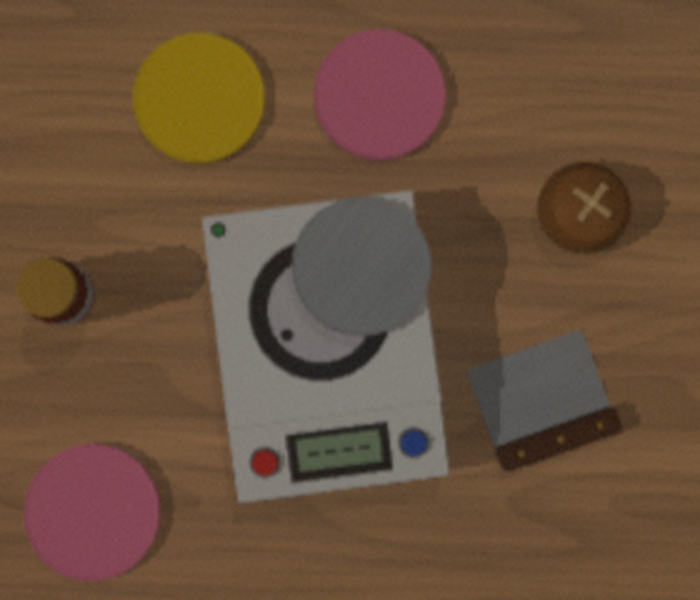

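View pics/side0.png

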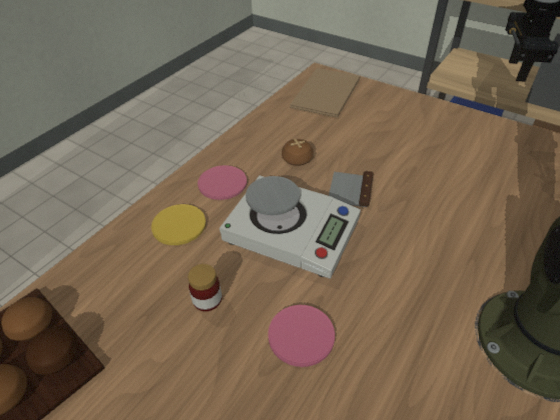

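The pan is the grey steel disc at top-image (295,196), half over the black-rimmed well at about (278,214). The look-alikes are yellow at (230,129) and pink at (302,127) and (187,294), all lying on the counter. Only the grey disc is on the scale, and the enlarged crop confirms it. Blue key is at (315,267), red at (256,275).

```bash
cat > h.py <<'E'
import numpy as np,cv2
from plant import bot
from scipy.optimize import least_squares
def cam(n):
    m=bot.camera_model(n);f=210/np.tan(np.radians(m["vertical_fov"])/2)
    K=np.array([[f,0,m["cx"]],[0,f,m["cy"]],[0,0,1]]);return K,np.array(m["rvec"]),np.array(m["tvec"])
def proj(n,P):
    K,r,t=cam(n);return cv2.projectPoints(np.float64(P).reshape(-1,1,3),r,t,K,None)[0][:,0]
def onz(n,uv,z):
    K,r,t=cam(n);R=cv2.Rodrigues(r)[0];d=R.T@np.linalg.solve(K,[uv[0],uv[1],1]);c=-R.T@t
    return c+d*(z-c[2])/d[2]
def tri(uvs):
    return least_squares(lambda p:np.ravel([proj(n,p)[0]-uv for n,uv in uvs.items()]),[500,0,50]).x
def blob(im,c):
    h=cv2.cvtColor(im,cv2.COLOR_RGB2HSV)
    m=((h[...,0]>110)&(h[...,0]<130) if c=='b' else ((h[...,0]<5)|(h[...,0]>174)))&(h[...,1]>150)&(h[...,2]>60)
    return m
def pan(n,near,z):
    # silhouette of the pan's top: fit circle in plane z to mask outline
    for d in bot.cut_out(n,"pan"):
        p=np.array(d["position"])*[560,420]
        if np.hypot(*(p-near))<20:
            c=max(cv2.findContours(d["region"].astype(np.uint8),0,1)[0],key=len)[:,0]
            W=np.array([onz(n,q,z)[:2] for q in c])
            s=least_squares(lambda v:np.hypot(*(W-v[:2]).T)-v[2],[*W.mean(0),65],loss='soft_l1')
            return s.x,p
E
python3 - <<'E'
from h import *
for n in("top","side"):
    im=bot.capture(n)
    for c,t in(('b',"tare_key_top"),('r',"power_key_top")):
        k=[np.array(d["position"])*[560,420] for d in bot.pinpoint(n,t)][:1]
        m=blob(im,c).astype(np.uint8);N,L,S,C=cv2.connectedComponentsWithStats(m)
        o=[(S[i,4],C[i].round(1)) for i in range(1,N) if S[i,4]>20]; print(n,c,k,o)
    print(pan(n,[295,196] if n=="top" else [272,197],65))
cr=np.array([[204,216],[413,191],[239,501],[447,474]])/2.5+[150,90]
ring=np.array([[249,311],[320,381],[268,360],[270,262],[375,352]])/2.5+[150,90]
for q in cr: print('corner55',onz("top",q,55).round(1))
M=np.array([[100,100,55],[100,-100,55],[-170,100,42.7],[-170,-100,42.7]])
def pose(v):
    c,s=np.cos(v[2]),np.sin(v[2]);return np.array([[c,-s,0],[s,c,0],[0,0,1]]),np.array([v[0],v[1],0])
def res(v):
    R,t=pose(v);return np.ravel(proj("top",M@R.T+t)-cr)
s=least_squares(res,[560,0,0.1]);print('scale',s.x,s.fun.round(1))
W=np.array([onz("top",q,55)[:2] for q in ring])
print('ring',least_squares(lambda v:np.hypot(*(W-v[:2]).T)-v[2],[*W.mean(0),65]).x)
print('well pinpoint',onz("top",[279.8,213.5],47))
print('well side',onz("side",[275.5,214.3],47))
E
```

```text
top b [array([312.872, 265.482])] [(np.int32(52), array([315.3, 266.6]))]
top r [array([255.92 , 276.486])] [(np.int32(75), array([255.5, 274.7]))]
(array([625.26909753, -11.70618132,  64.63044319]), array([293.216, 197.19 ]))
side b [array([340.928, 206.304])] []
side r [array([317.576, 254.184])] [(np.int32(70), array([321.1, 252.3])), (np.int32(196), array([203. , 292.6]))]
(array([623.65279632,  -8.30883098,  67.51652863]), array([268.128, 197.988]))
corner55 [670.3 136.4  55. ]
corner55 [699.3 -60.3  55. ]
corner55 [405.5  95.3  55. ]
corner55 [435.2 -96.8  55. ]
scale [5.86746498e+02 2.35704291e+01 1.47747757e-01] [-0.3 -0.3  0.1 -0.4 -0.7  0.2  0.9  0.5]
ring [582.89163043  26.32816467  65.07761799]
well pinpoint [586.18390932  20.45300972  47.        ]
well side [589.11738889  29.53809896  47.        ]
```

Call:
send_rows([
  {"twist": [0,0,0],"offset": [33.5,-17.3,0],"grip": -1},
  {"twist": [0,0,0],"offset": [33.5,-17.3,0],"grip": -1},
  {"twist": [0,0,0],"offset": [33.5,-17.3,0],"grip": -1},
  {"twist": [0,0,0],"offset": [33.5,-17.3,0],"grip": -1},
  {"twist": [0,0,0],"offset": [33.5,-17.3,0],"grip": -1},
  {"twist": [0,0,0],"offset": [33.5,-17.3,0],"grip": -1},
  {"twist": [0,0,0],"offset": [33.5,-17.3,0],"grip": -1},
  {"twist": [0,0,0],"offset": [33.5,-17.3,0],"grip": -1},
  {"twist": [0,0,0],"offset": [33.5,-17.3,0],"grip": -1},
  {"twist": [0,0,0],"offset": [33.5,-17.3,0],"grip": -1},
  {"twist": [0,0,0],"offset": [33.5,-17.3,0],"grip": -1},
  {"twist": [0,0,0],"offset": [33.5,-17.3,0],"grip": -1},
  {"twist": [0,0,0],"offset": [33.5,-17.3,0],"grip": -1},
  {"twist": [0,0,0],"offset": [33.5,-17.3,0],"grip": -1},
  {"twist": [0,0,0],"offset": [33.5,-17.3,0],"grip": -1},
  {"twist": [0,0,0],"offset": [33.5,-17.3,0],"grip": -1},
  {"twist": [0,0,0],"offset": [33.5,-17.3,0],"grip": -1},
  {"twist": [0,0,0],"offset": [33.5,-17.3,0],"grip": -1},
])

```text
time: 3.1
tool_pos: [689.1, -66.6, 202.4]
ee_rot: [3.074, 0.645, 0.0]
contact_force: [0.0, -0.1, 0.8]
opening: 1.001
gripper_force: 0.0
```

Call:
send_rows([
  {"twist": [0,0,-0.142],"offset": [0,0,0],"grip": -1},
  {"twist": [0,0,-0.142],"offset": [0,0,0],"grip": -1},
  {"twist": [0,0,-0.142],"offset": [0,0,0],"grip": -1},
  {"twist": [0,0,-0.142],"offset": [0,0,0],"grip": -1},
  {"twist": [0,0,-0.142],"offset": [0,0,0],"grip": -1},
  {"twist": [0,0,-0.142],"offset": [0,0,0],"grip": -1},
  {"twist": [0,0,-0.142],"offset": [0,0,0],"grip": -1},
  {"twist": [0,0,-0.142],"offset": [0,0,0],"grip": -1},
  {"twist": [0,0,-0.142],"offset": [0,0,0],"grip": -1},
  {"twist": [0,0,-0.142],"offset": [0,0,0],"grip": -1},
  {"twist": [0,0,-0.142],"offset": [0,0,0],"grip": -1},
  {"twist": [0,0,-0.142],"offset": [0,0,0],"grip": -1},
  {"twist": [0,0,-0.142],"offset": [0,0,0],"grip": -1},
  {"twist": [0,0,-0.142],"offset": [0,0,0],"grip": -1},
  {"twist": [0,0,0],"offset": [0,0,0],"grip": -1},
])

```text
time: 4.6
tool_pos: [688.2, -67.9, 202.3]
ee_rot: [-1.136, -2.929, -0.0]
contact_force: [0.8, 0.3, -0.5]
opening: 0.998
gripper_force: 0.0
```

Call:
send_rows([
  {"twist": [0,0,0],"offset": [0,0,36],"grip": -1},
  {"twist": [0,0,0],"offset": [0,0,36],"grip": -1},
  {"twist": [0,0,0],"offset": [0,0,36],"grip": -1},
  {"twist": [0,0,0],"offset": [0,0,20],"grip": -1},
  {"twist": [0,0,0],"offset": [0,0,16],"grip": -1},
  {"twist": [0,0,0],"offset": [0,0,0],"grip": -1},
  {"twist": [0,0,0],"offset": [5,0,0],"grip": -1},
  {"twist": [0,0,0],"offset": [5,0,0],"grip": -1},
  {"twist": [0,0,0],"offset": [5,0,0],"grip": -1},
  {"twist": [0,0,0],"offset": [5,0,0],"grip": -1},
  {"twist": [0,0,0],"offset": [5,0,0],"grip": -1},
  {"twist": [0,0,0],"offset": [5,0,0],"grip": -1},
  {"twist": [0,0,0],"offset": [5,0,0],"grip": -1},
  {"twist": [0,0,0],"offset": [5,0,0],"grip": -1},
  {"twist": [0,0,0],"offset": [5,0,0],"grip": -1},
  {"twist": [0,0,0],"offset": [5,0,0],"grip": -1},
])

```text
time: 6.2
tool_pos: [651.0, -33.6, 58.4]
ee_rot: [-1.136, -2.929, 0.0]
contact_force: [-0.2, -0.5, 0.3]
opening: 0.997
gripper_force: 0.0
```

```bash
python3 - <<'E'
from h import *
im={n:bot.capture(n) for n in("top","side")}
a=cv2.resize(im["top"][140:300,200:350],None,fx=2.6,fy=2.6);b=cv2.resize(im["side"][150:310,180:330],None,fx=2.6,fy=2.6)
cv2.imwrite("pics/p1.png",np.hstack([a,b])[:,:,::-1]);s=bot.sense();print(s["tool_pos"],s["contact_force"])
print(pan("top",[287,203],65))
E
```

```text
[650.75522287 -33.0581777   58.46155753] [-0.27887639  0.35518259  0.63781561]
(array([612.94368944,   5.96805291,  48.91417517]), array([286.776, 203.91 ]))
```

View pics/p1.png

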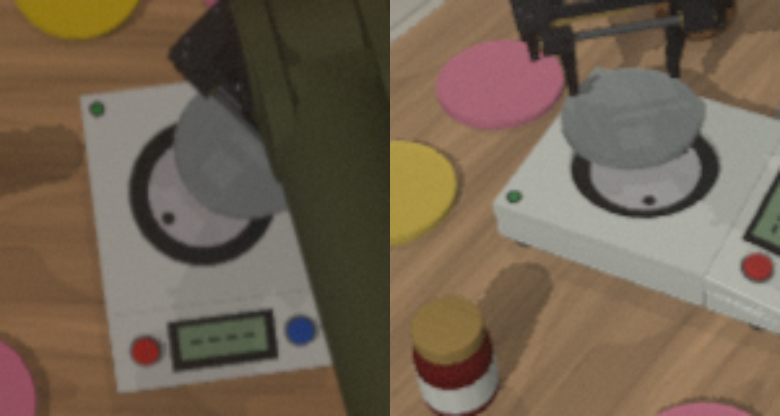

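The pan is nested between both fingers and sliding towards the well (side view, around (635,118) in the crop). About 29 mm remains.

Call:
send_rows([
  {"twist": [0,0,0],"offset": [4,-0.2,0],"grip": -1},
  {"twist": [0,0,0],"offset": [4,-0.2,0],"grip": -1},
  {"twist": [0,0,0],"offset": [4,-0.2,0],"grip": -1},
  {"twist": [0,0,0],"offset": [4,-0.2,0],"grip": -1},
  {"twist": [0,0,0],"offset": [3,-0.2,0],"grip": -1},
  {"twist": [0,0,0],"offset": [2,-0.2,0],"grip": -1},
  {"twist": [0,0,0],"offset": [2,0,0],"grip": -1},
  {"twist": [0,0,0],"offset": [1,0,0],"grip": -1},
])

```text
time: 7.15
tool_pos: [632.6, -18.5, 58.5]
ee_rot: [1.136, 2.929, -0.0]
contact_force: [0.1, -0.2, -1.6]
opening: 1.001
gripper_force: 0.0
```

```bash
python3 - <<'E'
from h import *
im={n:bot.capture(n) for n in("top","side")}
a=cv2.resize(im["top"][160:280,220:330],None,fx=3.5,fy=3.5);b=cv2.resize(im["side"][160:280,210:320],None,fx=3.5,fy=3.5)
cv2.imwrite("pics/p2.png",np.hstack([a,b])[:,:,::-1]);s=bot.sense();print(s["tool_pos"],s["contact_force"])
E
```

```text
[632.72356229 -18.48921293  58.47758565] [ 0.53342488 -0.79705835 -0.38764289]
```

View pics/p2.png

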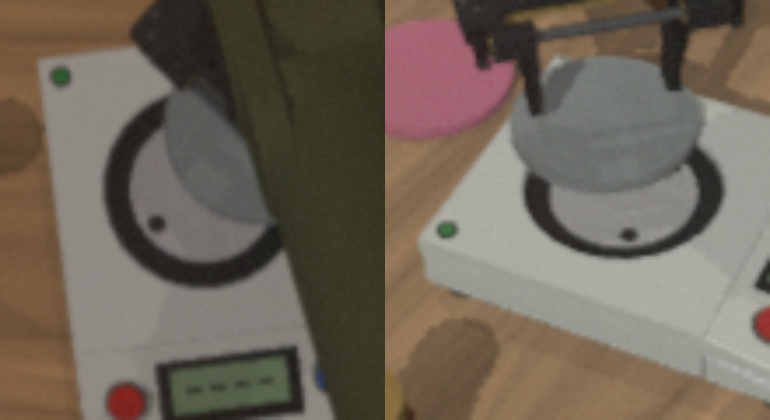

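The pan has not moved: its left edge is still at top-image column 267, and the fingers appear over it. I'll check the fingertips' projection.

```bash
python3 - <<'E'
from h import *
s=bot.sense();R=cv2.Rodrigues(s["ee_rot"])[0];t=s["tool_pos"]
print(R.round(3))
P=np.array([[0,y,0] for y in(-58.5,-43.5,43.5,58.5)])@R.T+t
print(P.round(0));u=proj("side",P);print('side',u.round(1),'crop',((u-[210,160])*3.5+[385,0]).round())
u=proj("top",P);print('top',u.round(1))
for z in (55,65):
  for c in ([625,-11.5],):
    a=np.linspace(0,2*np.pi,9)[:-1];u=proj("side",np.c_[c[0]+65*np.cos(a),c[1]+65*np.sin(a),a*0+z]);print(z,((u-[210,160])*3.5+[385,0]).round().tolist())
im=bot.capture("side")[150:260,215:345]
cv2.imwrite("pics/p3.png",cv2.resize(im,None,fx=6,fy=5.4,interpolation=cv2.INTER_CUBIC)[:,:,::-1])
E
```

```text
[[-0.739  0.674  0.   ]
 [ 0.674  0.739 -0.   ]
 [-0.    -0.    -1.   ]]
[[593. -62.  58.]
 [603. -51.  58.]
 [662.  14.  58.]
 [672.  25.  58.]]
side [[295.  188.1]
 [289.  189.1]
 [254.2 195.3]
 [248.  196.4]] crop [[682.  98.]
 [662. 102.]
 [540. 123.]
 [518. 127.]]
top [[315.1 211.1]
 [310.4 206.6]
 [283.6 181.1]
 [279.  176.7]]
55 [[529.0, 92.0], [511.0, 140.0], [549.0, 182.0], [622.0, 192.0], [684.0, 162.0], [696.0, 113.0], [656.0, 74.0], [588.0, 66.0]]
65 [[528.0, 81.0], [510.0, 129.0], [549.0, 172.0], [622.0, 181.0], [684.0, 151.0], [697.0, 102.0], [656.0, 63.0], [588.0, 55.0]]
```

View pics/p3.png

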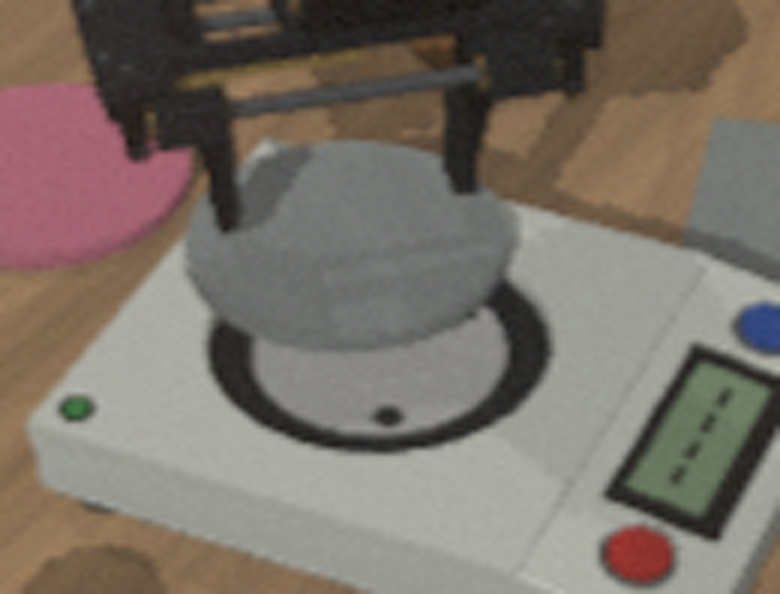

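The open fingertips are about 9 mm above the reported TCP (linkage gripper), so they passed over the pan. I'll touch down lightly on the pan top (z=65) to measure the offset.

Call:
send_rows([
  {"twist": [0,0,0],"offset": [0,0,1],"grip": -1},
  {"twist": [0,0,0],"offset": [0,0,0],"grip": -1},
])

```text
time: 7.5
tool_pos: [632.7, -18.7, 57.2]
ee_rot: [-1.136, -2.929, 0.0]
contact_force: [0.1, -0.4, -0.5]
opening: 0.998
gripper_force: 0.0
```

Call:
send_rows([
  {"twist": [0,0,0],"offset": [0,0,1],"grip": -1},
  {"twist": [0,0,0],"offset": [0,0,0],"grip": -1},
])

```text
time: 7.7
tool_pos: [632.7, -18.6, 56.2]
ee_rot: [-1.136, -2.929, 0.0]
contact_force: [1.0, -0.3, -0.3]
opening: 1.0
gripper_force: 0.0
```

Call:
send_rows([
  {"twist": [0,0,0],"offset": [0,0,1],"grip": -1},
  {"twist": [0,0,0],"offset": [0,0,0],"grip": -1},
])

```text
time: 7.9
tool_pos: [632.7, -18.6, 55.2]
ee_rot: [-1.136, -2.929, 0.0]
contact_force: [-0.5, -0.3, -0.2]
opening: 1.002
gripper_force: 0.0
```

Call:
send_rows([
  {"twist": [0,0,0],"offset": [0,0,1],"grip": -1},
  {"twist": [0,0,0],"offset": [0,0,0],"grip": -1},
])

```text
time: 8.1
tool_pos: [632.7, -18.6, 54.3]
ee_rot: [-1.136, -2.929, 0.0]
contact_force: [0.2, 0.1, 0.3]
opening: 1.0
gripper_force: 0.0
```

Call:
send_rows([
  {"twist": [0,0,0],"offset": [0,0,1],"grip": -1},
  {"twist": [0,0,0],"offset": [0,0,0],"grip": -1},
])

```text
time: 8.3
tool_pos: [632.7, -18.6, 53.3]
ee_rot: [-1.136, -2.929, 0.0]
contact_force: [-0.1, -0.9, -0.7]
opening: 1.001
gripper_force: 0.0
```

Call:
send_rows([
  {"twist": [0,0,0],"offset": [0,0,1],"grip": -1},
  {"twist": [0,0,0],"offset": [0,0,0],"grip": -1},
])

```text
time: 8.5
tool_pos: [632.7, -18.6, 52.3]
ee_rot: [-1.136, -2.929, 0.0]
contact_force: [-0.6, -0.5, -0.5]
opening: 1.001
gripper_force: 0.0
```

```bash
python3 - <<'E'
from h import *
s=bot.sense();print(s["tool_pos"],s["contact_force"],s["torque"])
im=bot.capture("side")[150:260,215:345]
cv2.imwrite("pics/p4.png",cv2.resize(im,None,fx=6,fy=5.4,interpolation=cv2.INTER_CUBIC)[:,:,::-1])
E
```

```text
[632.65123425 -18.60347286  52.27462451] [-0.60847321 -0.52039293 -0.46919673] [ 0.02632887 -0.1179748   0.01070067]
```

View pics/p4.png

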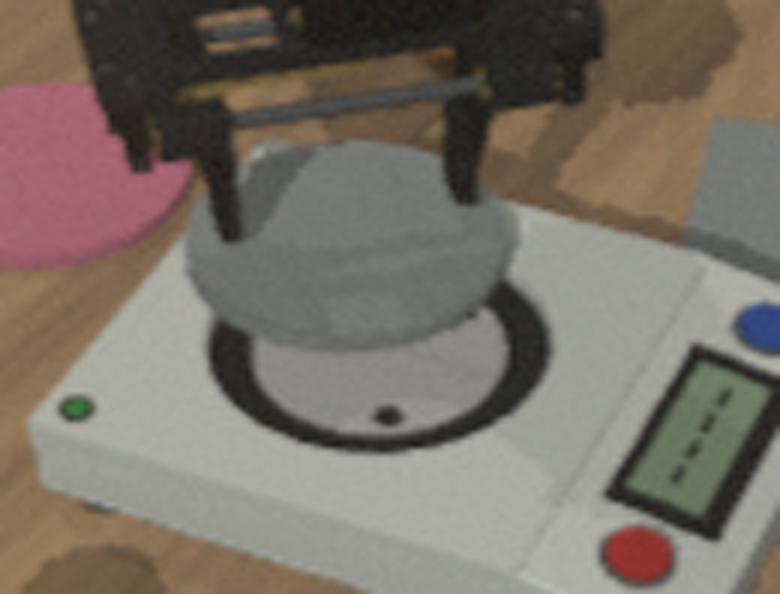

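Call:
send_rows([
  {"twist": [0,0,0],"offset": [0,0,1],"grip": -1},
  {"twist": [0,0,0],"offset": [0,0,0],"grip": -1},
])

```text
time: 8.75
tool_pos: [632.7, -18.6, 51.3]
ee_rot: [-1.136, -2.929, 0.0]
contact_force: [0.4, -0.7, -0.8]
opening: 0.998
gripper_force: 0.0
```

Call:
send_rows([
  {"twist": [0,0,0],"offset": [0,0,1],"grip": -1},
  {"twist": [0,0,0],"offset": [0,0,0],"grip": -1},
])

```text
time: 8.95
tool_pos: [632.6, -18.6, 50.3]
ee_rot: [-1.136, -2.929, 0.0]
contact_force: [0.1, -0.6, -0.3]
opening: 0.997
gripper_force: 0.0
```

Call:
send_rows([
  {"twist": [0,0,0],"offset": [0,0,1],"grip": -1},
  {"twist": [0,0,0],"offset": [0,0,0],"grip": -1},
])

```text
time: 9.15
tool_pos: [632.7, -18.6, 49.3]
ee_rot: [-1.136, -2.929, 0.0]
contact_force: [0.6, -1.0, 0.6]
opening: 0.999
gripper_force: 0.0
```

Call:
send_rows([
  {"twist": [0,0,0],"offset": [0,0,1],"grip": -1},
  {"twist": [0,0,0],"offset": [0,0,0],"grip": -1},
])

```text
time: 9.35
tool_pos: [632.7, -18.6, 48.3]
ee_rot: [-1.136, -2.929, 0.0]
contact_force: [0.1, 0.3, -1.2]
opening: 1.005
gripper_force: 0.0
```

Call:
send_rows([
  {"twist": [0,0,0],"offset": [0,0,1],"grip": -1},
  {"twist": [0,0,0],"offset": [0,0,0],"grip": -1},
])

```text
time: 9.55
tool_pos: [632.6, -18.6, 47.3]
ee_rot: [-1.136, -2.929, 0.0]
contact_force: [-0.5, -0.4, 0.9]
opening: 0.994
gripper_force: 0.0
```

```bash
python3 - <<'E'
from h import *
s=bot.sense();print(s["tool_pos"],s["contact_force"],s["torque"],s["joint_torque"])
im=bot.capture("side")[150:260,215:345]
cv2.imwrite("pics/p5.png",cv2.resize(im,None,fx=6,fy=5.4,interpolation=cv2.INTER_CUBIC)[:,:,::-1])
E
```

```text
[632.64655162 -18.60267765  47.27137924] [-0.51972801 -0.38434197  0.90033131] [ 0.04447054 -0.13865373 -0.02393358] [-2.99214351e-02 -4.73385358e+01 -1.05946666e+01 -2.68085128e+01
 -2.68745050e-02  5.22664993e-02 -3.75753865e-03]
```

View pics/p5.png

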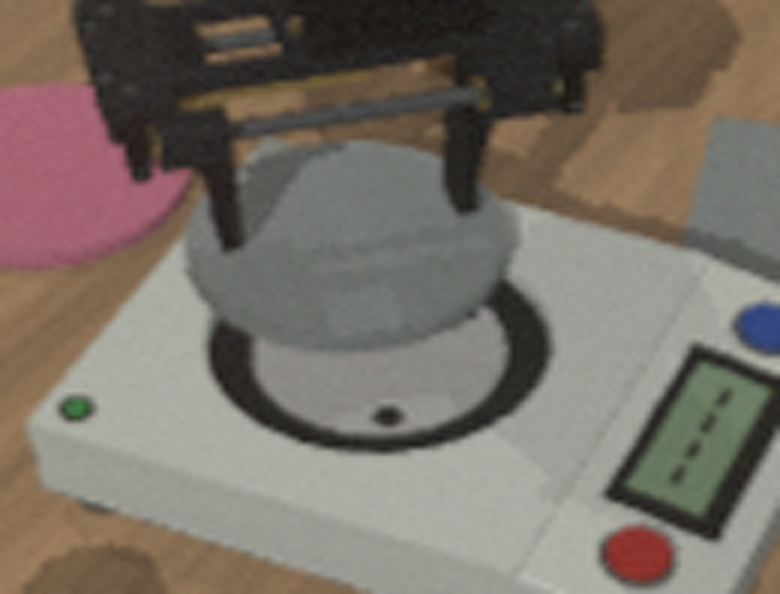

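Call:
send_rows([
  {"twist": [0,0,0],"offset": [0,0,1],"grip": -1},
  {"twist": [0,0,0],"offset": [0,0,0],"grip": -1},
])

```text
time: 9.8
tool_pos: [632.7, -18.6, 46.3]
ee_rot: [-1.136, -2.929, 0.0]
contact_force: [0.2, 0.1, -1.2]
opening: 1.0
gripper_force: 0.0
```

Call:
send_rows([
  {"twist": [0,0,0],"offset": [0,0,1],"grip": -1},
  {"twist": [0,0,0],"offset": [0,0,0],"grip": -1},
])

```text
time: 10.0
tool_pos: [632.8, -18.6, 45.5]
ee_rot: [1.136, 2.929, -0.0]
contact_force: [-0.3, 0.1, 0.1]
opening: 0.999
gripper_force: 0.0
```

Call:
send_rows([
  {"twist": [0,0,0],"offset": [0,0,1],"grip": -1},
  {"twist": [0,0,0],"offset": [0,0,0],"grip": -1},
])

```text
time: 10.2
tool_pos: [632.9, -18.6, 45.4]
ee_rot: [1.136, 2.929, -0.001]
contact_force: [-2.3, -1.0, 5.6]
opening: 1.0
gripper_force: 2.9
```

Call:
send_rows([
  {"twist": [0,0,0],"offset": [0,0,-3],"grip": -1},
  {"twist": [0,0,0],"offset": [0,0,-3],"grip": -1},
  {"twist": [0,0,0],"offset": [-22,0,0],"grip": -1},
  {"twist": [0,0,0],"offset": [-22,0,0],"grip": -1},
  {"twist": [0,0,0],"offset": [-22,0,0],"grip": -1},
  {"twist": [0,0,0],"offset": [0,0,5.4],"grip": -1},
  {"twist": [0,0,0],"offset": [0,0,5.4],"grip": -1},
  {"twist": [0,0,0],"offset": [0,0,0],"grip": -1},
  {"twist": [0,0,0],"offset": [5,0,0],"grip": -1},
  {"twist": [0,0,0],"offset": [5,0,0],"grip": -1},
  {"twist": [0,0,0],"offset": [5,0,0],"grip": -1},
  {"twist": [0,0,0],"offset": [3,0,0],"grip": -1},
  {"twist": [0,0,0],"offset": [3,0,0],"grip": -1},
  {"twist": [0,0,0],"offset": [3,0,0],"grip": -1},
  {"twist": [0,0,0],"offset": [3,0,0],"grip": -1},
  {"twist": [0,0,0],"offset": [3,0,0],"grip": -1},
  {"twist": [0,0,0],"offset": [3,0,0],"grip": -1},
])

```text
time: 11.9
tool_pos: [657.2, -41.1, 39.8]
ee_rot: [1.136, 2.928, -0.0]
contact_force: [1.1, -1.5, 1.0]
opening: 1.0
gripper_force: 0.8
```

```bash
cat > look.py <<'E'
import sys
from h import *
s=bot.sense();print(s["tool_pos"],s["contact_force"])
im=bot.capture("side")
for d in bot.cut_out("side","pan"):
    p=np.array(d["position"])*[560,420]
    if np.hypot(*(p-[272,200]))<25: 
        ys,xs=np.nonzero(d["region"]);print('pan',p.round(1),xs.min(),xs.max(),ys.min(),ys.max())
im=im[150:260,215:345]
cv2.imwrite(f"pics/{sys.argv[1]}.png",cv2.resize(im,None,fx=6,fy=5.4,interpolation=cv2.INTER_CUBIC)[:,:,::-1])
E
python3 look.py p6
```

```text
[657.23411741 -41.07203462  39.81274715] [ 1.12402939 -1.47518466  1.01825405]
pan [274.3 197.9] 248 302 178 219
```

View pics/p6.png

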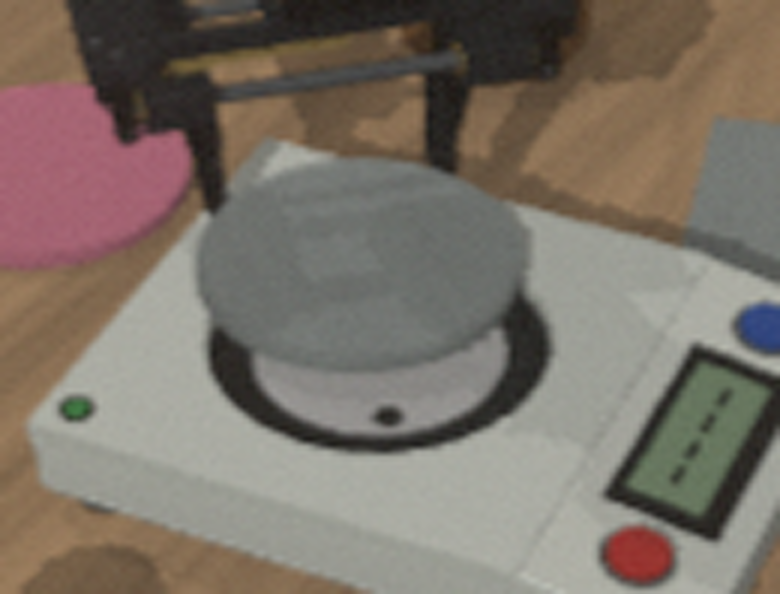

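Now the pan is moving: its centre in the crop is at about (365,265), and the well ring's is at about (380,352). I'll check the direction by projection.

```bash
python3 - <<'E'
from h import *
for P in ([625,-11.5,65],[614.5,-2.1,65],[586,24,65],[586,24,57],[586,24,55],[589,29,55]):
    print(P,((proj("side",P)[0]-[215,150])*[6,5.4]).round())
bot.capture("top");r=pan("top",[286,203],65);print(r)
E
```

```text
[625, -11.5, 65] [346. 232.]
[614.5, -2.1, 65] [354. 253.]
[586, 24, 65] [377. 313.]
[586, 24, 57] [377. 326.]
[586, 24, 55] [377. 329.]
[589, 29, 55] [364. 334.]
(array([608.67477978,   3.85025271,  58.30638023]), array([284.312, 205.086]))
```

Call:
send_rows([
  {"twist": [0,0,0],"offset": [4,0.1,0],"grip": -1},
  {"twist": [0,0,0],"offset": [4,0.1,0],"grip": -1},
  {"twist": [0,0,0],"offset": [4,0.1,0],"grip": -1},
  {"twist": [0,0,0],"offset": [4,0.1,0],"grip": -1},
  {"twist": [0,0,0],"offset": [4,0.1,0],"grip": -1},
  {"twist": [0,0,0],"offset": [4,0.1,0],"grip": -1},
  {"twist": [0,0,0],"offset": [3,0.1,0],"grip": -1},
  {"twist": [0,0,0],"offset": [3,0.1,0],"grip": -1},
  {"twist": [0,0,0],"offset": [0,0,0],"grip": -1},
])

```text
time: 13.0
tool_pos: [635.0, -19.4, 39.7]
ee_rot: [-1.135, -2.929, 0.0]
contact_force: [-0.2, 1.0, 0.1]
opening: 1.002
gripper_force: 0.2
```

```bash
python3 look.py p7
```

```text
[635.04263279 -19.41710246  39.69349508] [-0.16684083  1.01038737  0.06389812]
pan [276.1 208. ] 250 305 185 230
```

View pics/p7.png

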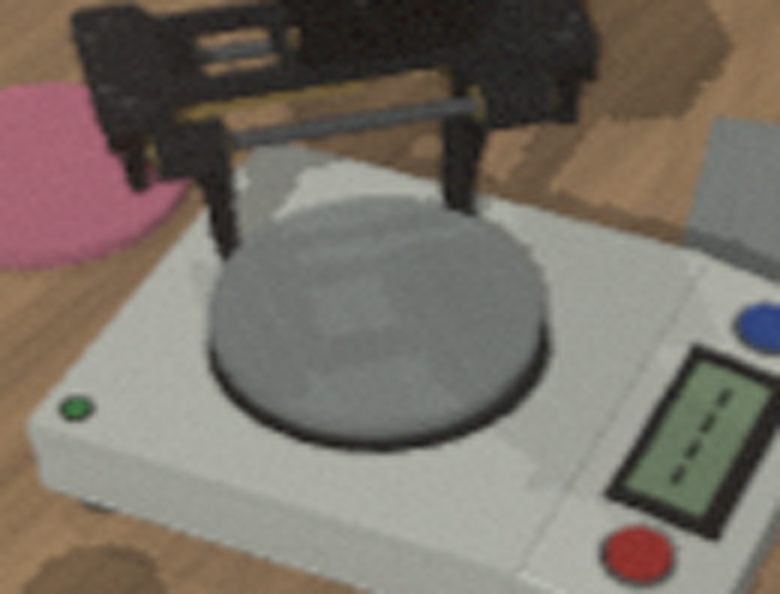

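The pan is laterally aligned with the ring (columns 210–548 against 208–550), with only a dark sliver left at the front. A few more mm to go.

Call:
send_rows([
  {"twist": [0,0,0],"offset": [1.5,0,0],"grip": -1},
  {"twist": [0,0,0],"offset": [1.5,0,0],"grip": -1},
  {"twist": [0,0,0],"offset": [1,0,0],"grip": -1},
  {"twist": [0,0,0],"offset": [1,0,0],"grip": -1},
])

```text
time: 13.5
tool_pos: [631.6, -16.6, 39.5]
ee_rot: [-1.136, -2.929, 0.0]
contact_force: [1.0, 0.0, -0.4]
opening: 1.001
gripper_force: 0.4
```

```bash
python3 look.py p8
```

```text
[631.6358564  -16.59075073  39.47997948] [ 1.02421283  0.02899662 -0.36770556]
pan [274.  208.3] 251 306 188 231
```

Call:
send_rows([
  {"twist": [0,0,0],"offset": [1,0,0],"grip": -1},
  {"twist": [0,0,0],"offset": [1,0,0],"grip": -1},
])

```text
time: 13.8
tool_pos: [630.5, -15.3, 39.7]
ee_rot: [1.136, 2.929, 0.0]
contact_force: [-0.1, 0.4, -0.1]
opening: 1.004
gripper_force: 0.4
```

```bash
python3 look.py p9
```

```text
[630.47834681 -15.26794353  39.69476813] [-0.14735022  0.35513947 -0.14275347]
pan [277.3 211.7] 251 305 189 232
```

Call:
send_rows([
  {"twist": [0,0,0],"offset": [1,0,0],"grip": -1},
  {"twist": [0,0,0],"offset": [1,0,0],"grip": -1},
])

```text
time: 14.1
tool_pos: [628.9, -14.0, 39.7]
ee_rot: [1.136, 2.929, -0.0]
contact_force: [-0.1, 0.1, 0.2]
opening: 0.999
gripper_force: 0.0
```

Call:
send_rows([
  {"twist": [0,0,0],"offset": [1,0,0],"grip": -1},
  {"twist": [0,0,0],"offset": [1,0,0],"grip": -1},
  {"twist": [0,0,0],"offset": [0,0,0],"grip": -1},
])

```text
time: 14.4
tool_pos: [627.2, -12.3, 39.6]
ee_rot: [-1.135, -2.929, 0.0]
contact_force: [0.2, 0.2, 0.3]
opening: 1.002
gripper_force: 0.0
```

```bash
python3 look.py p10
```

```text
[627.15321739 -12.29723814  39.62757578] [0.18489264 0.15388305 0.25033252]
pan [276.7 212.7] 251 306 193 233
```

Gripper force fell to zero and the pan's back edge dropped (row 189 to 193). I'll lift off, shut the fingers, move above the tare key and check.

Call:
send_rows([
  {"twist": [0,0,0],"offset": [0,0,-20],"grip": -1},
  {"twist": [0,0,0],"offset": [0,0,-30],"grip": -1},
  {"twist": [0,0,0],"offset": [0,0,-40],"grip": -1},
  {"twist": [0,0,0],"offset": [0,0,-20],"grip": -1},
  {"twist": [0,0,0],"offset": [14,-25,0],"grip": 1},
  {"twist": [0,0,0],"offset": [14,-25,0],"grip": 1},
  {"twist": [0,0,0],"offset": [14,-25,0],"grip": 1},
  {"twist": [0,0,0],"offset": [14,-25,0],"grip": 1},
  {"twist": [0,0,0],"offset": [14,-25,0],"grip": 1},
  {"twist": [0,0,0],"offset": [15,-26,0],"grip": 1},
  {"twist": [0,0,0],"offset": [0,0,0],"grip": 1},
  {"twist": [0,0,0],"offset": [0,0,0],"grip": 1},
], force=10)

```text
time: 15.7
tool_pos: [463.1, -67.3, 150.1]
ee_rot: [1.137, 2.927, -0.002]
contact_force: [0.9, 0.4, -0.5]
opening: 0.36
gripper_force: 0.0
```

```bash
python3 - <<'E'
from h import *
im={n:bot.capture(n) for n in("top","side")}
a=cv2.resize(im["top"][160:290,220:340],None,fx=3.3,fy=3.3);b=cv2.resize(im["side"][150:280,240:360],None,fx=3.3,fy=3.3)
cv2.imwrite("pics/v10.png",np.hstack([a,b])[:,:,::-1]);s=bot.sense();print(s["tool_pos"],s["opening"])
for z in(54,55): print('blue',onz("top",[315.3,266.6],z),'red',onz("top",[255.5,274.7],z))
print(pan("top",[280,213],57),pan("side",[276,214],57))
print(proj("side",[462.5,-65.7,54.5]),proj("side",s["tool_pos"]))
E
```

```text
[463.8889925  -66.30566608 150.0244513 ] 0.2656381009217534
blue [464.22813449 -65.0406451   54.        ] red [442.0124203   73.43396058  54.        ]
blue [464.26973418 -64.95283434  55.        ] red [442.07306563  73.40305639  55.        ]
None (array([583.53370062,  26.42919485,  66.45287953]), array([274.512, 213.192]))
[[342.99038782 208.77747388]] [[346.21144985 177.46563324]]
```

View pics/v10.png

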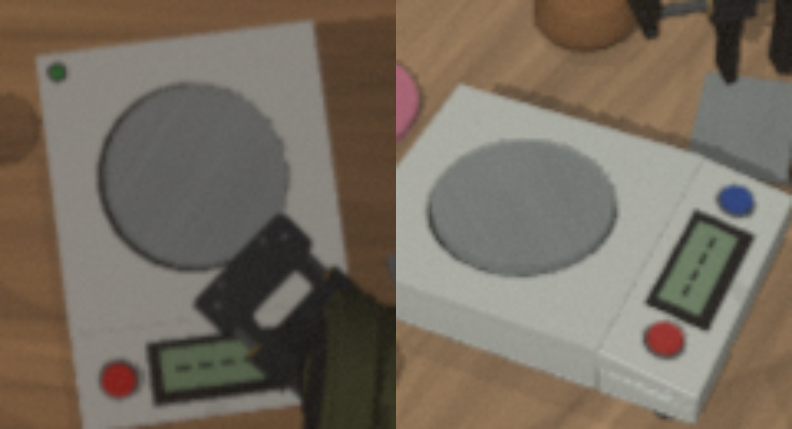

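The pan lies flat in the well in both views: in the top half at (195,175) with an even rim, in the side half at (522,207). The blue key is at world (464,-65), right under the TCP. Now I press.

Call:
send_rows([
  {"twist": [0,0,0],"offset": [0,0,0],"grip": 1},
  {"twist": [0,0,0],"offset": [0,0,0],"grip": 1},
  {"twist": [0,0,0],"offset": [0,0,0],"grip": 1},
  {"twist": [0,0,0],"offset": [0,0,30],"grip": 1},
  {"twist": [0,0,0],"offset": [0,0,30],"grip": 1},
  {"twist": [0,0,0],"offset": [0,0,20],"grip": 1},
  {"twist": [0,0,0],"offset": [0,0,8],"grip": 1},
  {"twist": [0,0,0],"offset": [0,0,0],"grip": 1},
])

```text
time: 16.7
tool_pos: [462.1, -66.5, 60.9]
ee_rot: [-1.134, -2.927, -0.001]
contact_force: [-0.0, -0.7, 0.2]
opening: 0.001
gripper_force: 0.0
```

Call:
send_rows([
  {"twist": [0,0,0],"offset": [0,0,1.5],"grip": 1},
  {"twist": [0,0,0],"offset": [0,0,1.5],"grip": 1},
  {"twist": [0,0,0],"offset": [0,0,1.5],"grip": 1},
  {"twist": [0,0,0],"offset": [0,0,1.5],"grip": 1},
  {"twist": [0,0,0],"offset": [0,0,0],"grip": 1},
])

```text
time: 17.2
tool_pos: [462.8, -66.9, 55.7]
ee_rot: [1.136, 2.929, -0.0]
contact_force: [0.6, -0.1, -0.2]
opening: 0.008
gripper_force: 0.0
```

Call:
send_rows([
  {"twist": [0,0,0],"offset": [0,0,1],"grip": 1},
  {"twist": [0,0,0],"offset": [0,0,1],"grip": 1},
  {"twist": [0,0,0],"offset": [0,0,0],"grip": 1},
])

```text
time: 17.5
tool_pos: [462.7, -66.8, 53.5]
ee_rot: [-1.136, -2.929, 0.0]
contact_force: [-0.7, 0.0, -0.3]
opening: 0.005
gripper_force: 0.0
```

Call:
send_rows([
  {"twist": [0,0,0],"offset": [0,0,1],"grip": 1},
  {"twist": [0,0,0],"offset": [0,0,1],"grip": 1},
  {"twist": [0,0,0],"offset": [0,0,0],"grip": 1},
])

```text
time: 17.8
tool_pos: [462.7, -66.8, 51.5]
ee_rot: [-1.136, -2.929, 0.0]
contact_force: [-0.4, 1.0, 0.6]
opening: 0.002
gripper_force: 0.0
```

Call:
send_rows([
  {"twist": [0,0,0],"offset": [0,0,1],"grip": 1},
  {"twist": [0,0,0],"offset": [0,0,0],"grip": 1},
])

```text
time: 18.0
tool_pos: [462.7, -66.8, 50.5]
ee_rot: [-1.136, -2.929, 0.0]
contact_force: [-0.5, -0.0, 0.7]
opening: 0.008
gripper_force: 0.0
```

Call:
send_rows([
  {"twist": [0,0,0],"offset": [0,0,1],"grip": 1},
  {"twist": [0,0,0],"offset": [0,0,0],"grip": 1},
])

```text
time: 18.2
tool_pos: [462.7, -66.9, 49.5]
ee_rot: [-1.136, -2.929, 0.0]
contact_force: [0.2, -0.5, 0.4]
opening: 0.007
gripper_force: 0.0
```

Call:
send_rows([
  {"twist": [0,0,0],"offset": [0,0,1],"grip": 1},
  {"twist": [0,0,0],"offset": [0,0,0],"grip": 1},
])

```text
time: 18.4
tool_pos: [462.7, -66.8, 48.5]
ee_rot: [-1.136, -2.929, 0.0]
contact_force: [0.3, -0.1, -0.1]
opening: 0.004
gripper_force: 0.0
```

Call:
send_rows([
  {"twist": [0,0,0],"offset": [0,0,1],"grip": 1},
  {"twist": [0,0,0],"offset": [0,0,0],"grip": 1},
])

```text
time: 18.6
tool_pos: [462.7, -66.8, 47.5]
ee_rot: [-1.136, -2.929, 0.0]
contact_force: [0.7, -0.9, -0.6]
opening: 0.008
gripper_force: 0.0
```

Call:
send_rows([
  {"twist": [0,0,0],"offset": [0,0,1],"grip": 1},
  {"twist": [0,0,0],"offset": [0,0,0],"grip": 1},
])

```text
time: 18.8
tool_pos: [462.7, -66.8, 46.5]
ee_rot: [-1.136, -2.929, 0.0]
contact_force: [0.6, 1.4, 0.7]
opening: 0.007
gripper_force: 0.0
```

```bash
python3 - <<'E'
from h import *
s=bot.sense();print(s["tool_pos"],s["contact_force"],s["torque"])
im=bot.capture("side");m=blob(im,'b')
h=cv2.cvtColor(im,cv2.COLOR_RGB2HSV)
# blue key pixels (loose) and dark finger tip near key
r=im[195:225,325:360].astype(int);b=(r[...,2]>r[...,0]+25);ys,xs=np.nonzero(b);print('blue',len(ys),xs.min()+325,xs.max()+325,ys.min()+195,ys.max()+195) if len(ys) else print('no blue')
d=im[150:225,320:370].sum(2)<130
for y in range(0,75,3):
    x=np.nonzero(d[y])[0]; print(150+y,(x.min()+320,x.max()+320) if len(x) else None,end='; ')
print(proj("side",s["tool_pos"]))
E
```

```text
[462.69202167 -66.80774053  46.50220038] [0.62459502 1.40805392 0.68305169] [ 0.01181513 -0.10705906 -0.02186247]
blue 60 338 347 207 214
150 (np.int64(336), np.int64(369)); 153 (np.int64(339), np.int64(369)); 156 (np.int64(339), np.int64(369)); 159 (np.int64(338), np.int64(369)); 162 (np.int64(338), np.int64(369)); 165 (np.int64(325), np.int64(369)); 168 (np.int64(320), np.int64(369)); 171 (np.int64(335), np.int64(369)); 174 (np.int64(331), np.int64(369)); 177 (np.int64(320), np.int64(358)); 180 (np.int64(325), np.int64(369)); 183 (np.int64(322), np.int64(366)); 186 (np.int64(320), np.int64(366)); 189 (np.int64(340), np.int64(366)); 192 (np.int64(339), np.int64(352)); 195 (np.int64(340), np.int64(351)); 198 (np.int64(340), np.int64(350)); 201 (np.int64(340), np.int64(349)); 204 (np.int64(341), np.int64(349)); 207 (np.int64(342), np.int64(346)); 210 None; 213 None; 216 (np.int64(330), np.int64(334)); 219 (np.int64(339), np.int64(341)); 222 (np.int64(327), np.int64(346)); [[342.85759031 210.87848818]]
```

Call:
send_rows([
  {"twist": [0,0,0],"offset": [0,0,1],"grip": 1},
  {"twist": [0,0,0],"offset": [0,0,1],"grip": 1},
  {"twist": [0,0,0],"offset": [0,0,0],"grip": 1},
])

```text
time: 19.15
tool_pos: [462.6, -66.8, 44.5]
ee_rot: [-1.136, -2.929, 0.0]
contact_force: [-0.2, -0.2, 0.6]
opening: 0.005
gripper_force: 0.0
```

Call:
send_rows([
  {"twist": [0,0,0],"offset": [0,0,1],"grip": 1},
  {"twist": [0,0,0],"offset": [0,0,0],"grip": 1},
])

```text
time: 19.35
tool_pos: [462.7, -66.9, 43.5]
ee_rot: [-1.136, -2.929, 0.0]
contact_force: [-0.4, -1.0, 0.1]
opening: 0.009
gripper_force: 0.0
```

Call:
send_rows([
  {"twist": [0,0,0],"offset": [0,0,1],"grip": 1},
  {"twist": [0,0,0],"offset": [0,0,0],"grip": 1},
])

```text
time: 19.55
tool_pos: [462.7, -66.8, 42.5]
ee_rot: [-1.136, -2.929, 0.0]
contact_force: [0.0, -0.6, 1.1]
opening: 0.006
gripper_force: 0.0
```

Call:
send_rows([
  {"twist": [0,0,0],"offset": [0,0,1],"grip": 1},
  {"twist": [0,0,0],"offset": [0,0,1],"grip": 1},
  {"twist": [0,0,0],"offset": [0,0,0],"grip": 1},
])

```text
time: 19.85
tool_pos: [462.7, -66.9, 40.5]
ee_rot: [-1.136, -2.929, 0.0]
contact_force: [-0.2, 1.1, 0.5]
opening: 0.004
gripper_force: 0.0
```

Call:
send_rows([
  {"twist": [0,0,0],"offset": [0,0,1],"grip": 1},
  {"twist": [0,0,0],"offset": [0,0,1],"grip": 1},
  {"twist": [0,0,0],"offset": [0,0,0],"grip": 1},
])

```text
time: 20.15
tool_pos: [462.7, -66.8, 38.5]
ee_rot: [-1.136, -2.929, 0.0]
contact_force: [0.8, -0.1, 0.1]
opening: 0.006
gripper_force: 0.0
```

Call:
send_rows([
  {"twist": [0,0,0],"offset": [0,0,1],"grip": 1},
  {"twist": [0,0,0],"offset": [0,0,1],"grip": 1},
  {"twist": [0,0,0],"offset": [0,0,0],"grip": 1},
])

```text
time: 20.45
tool_pos: [462.9, -66.8, 36.6]
ee_rot: [1.136, 2.929, 0.0]
contact_force: [1.0, -0.3, 0.0]
opening: 0.007
gripper_force: 0.3
```

Call:
send_rows([
  {"twist": [0,0,0],"offset": [0,0,1],"grip": 1},
  {"twist": [0,0,0],"offset": [0,0,1],"grip": 1},
  {"twist": [0,0,0],"offset": [0,0,0],"grip": 1},
])

```text
time: 20.75
tool_pos: [463.2, -66.8, 34.8]
ee_rot: [1.135, 2.929, 0.0]
contact_force: [0.5, 0.6, 2.5]
opening: 0.006
gripper_force: 1.2
```

Call:
send_rows([
  {"twist": [0,0,0],"offset": [0,0,1],"grip": 1},
  {"twist": [0,0,0],"offset": [0,0,0.5],"grip": 1},
  {"twist": [0,0,0],"offset": [0,0,0],"grip": 1},
])

```text
time: 21.05
tool_pos: [463.4, -66.8, 33.4]
ee_rot: [1.135, 2.928, 0.0]
contact_force: [1.5, 0.0, 4.4]
opening: 0.005
gripper_force: 1.9
```

Call:
send_rows([
  {"twist": [0,0,0],"offset": [0,0,1],"grip": 1},
  {"twist": [0,0,0],"offset": [0,0,0.5],"grip": 1},
  {"twist": [0,0,0],"offset": [0,0,0],"grip": 1},
])

```text
time: 21.35
tool_pos: [463.6, -66.8, 32.5]
ee_rot: [1.135, 2.928, -0.0]
contact_force: [-1.0, 1.7, 10.2]
opening: 0.004
gripper_force: 4.9
```

The key has bottomed out (10 N). Release and retreat.

Call:
send_rows([
  {"twist": [0,0,0],"offset": [0,0,0],"grip": 1},
  {"twist": [0,0,0],"offset": [0,0,-5],"grip": 1},
  {"twist": [0,0,0],"offset": [0,0,-20],"grip": 1},
  {"twist": [0,0,0],"offset": [0,0,-40],"grip": 1},
  {"twist": [0,0,0],"offset": [0,0,-50],"grip": 1},
  {"twist": [0,0,0],"offset": [0,0,-40],"grip": 1},
  {"twist": [0,0,0],"offset": [0,0,0],"grip": 1},
  {"twist": [0,0,0],"offset": [0,0,0],"grip": 1},
])

```text
time: 22.15
tool_pos: [462.6, -67.2, 186.8]
ee_rot: [1.136, 2.928, -0.002]
contact_force: [0.1, 0.6, -1.3]
opening: 0.005
gripper_force: 0.0
```

```bash
python3 - <<'E'
from h import *
b=cv2.imread("pics/v10.png")[:,396:]
im=bot.capture("side")[:,:,::-1];a=cv2.resize(np.ascontiguousarray(im[150:280,240:360]),None,fx=3.3,fy=3.3)
d=cv2.absdiff(a,b)[120:300,20:230];print('pan area diff',d.mean(),d.max())
print([(t,[(np.array(x["position"])*[560,420]).round(1) for x in bot.pinpoint("side",t)][:1]) for t in("pan","roll","jam_jar","scraper")])
s=bot.sense();print(s["tool_pos"],s["dq"].round(3),s["contact_force"]);print(bot.hand_in())
E
```

```text
pan area diff 1.219726631393298 8
[('pan', [array([278.8, 215. ])]), ('roll', [array([297. , 152.8])]), ('jam_jar', [array([207.1, 300.7])]), ('scraper', [array([349.6, 188.5])])]
[461.73762548 -66.63434797 185.12526382] [-0.002  0.002  0.    -0.008  0.     0.     0.001] [ 0.10946866 -0.17532973  0.70127736]
the job is handed in; nothing more can be done
None
```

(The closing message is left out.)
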